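# Select the third position on the latch tester's H-gate

### The job

In the open bench drawer a small selector box has a gearstick-like lever in an H-shaped gate. Push the lever with the fingertips, without ever pinching its knob, to the third position: to the crossway if it is not there already, across to the right-hand side, then forward (away from the robot) fully home at the end of the right front slot. Leave the loose parts in the drawer where they lie.

Things in the scene. Friction and masses are not known exactly. Their poses are not given: they have to be found in the camera images.
- selector: Fixed selector box, green housing, 160 (x) x 150 (y) x 87.5 mm high, 12 mm foot flanges at its left and right. Origin: centre of its underside, on the drawer floor, 16 mm above the work surface (drawer walls reach 62 mm above it). Its x axis is forward (away from the robot), y left, z up; yawed up to 0.3 rad.
- gate (a point): Centre of the bare steel gate plate's top, 87.5 mm above the selector's origin; axes as the selector's. The H: two fore-and-aft slots, 22 mm left and right of this point, joined by one crossway through it; slots end 34 mm before and behind. First slot left front, second left back, third right front, fourth right back.
- across (a joint): Sideways tilt of the lever, rad: negative left, positive right, stops at -0.33 (left column) and +0.33 (right column). It crosses freely only while fore is within about 0.06 of 0. Starts in the left column, at -0.33 to -0.30.
- fore (a joint): Fore and aft tilt of the lever, rad: positive forward, 0 in the crossway, stops at -0.36 (end of a back slot) and +0.36 (end of a front slot). Starts anywhere from -0.30 to 0.30.
- pivot (a point): Centre of the lever's gimbal, 20 mm above the selector's origin; axes as the selector's. The knob's centre is 140 mm from it: in the selector's axes at x = 0.14 sin(fore), y = -0.14 cos(fore) sin(across), z = 0.14 cos(fore) cos(across) from this point.
- knob (a point): Centre of the lever's knob, a black round barrel 35 mm across and 36 mm high, on a bare steel stem 10 mm thick. It travels about 49 mm either way fore and aft, 45 mm to either side, and dips as the lever tilts. The lever has friction (about 2 N at the knob), no spring, and stays where it is left. Axes turn with the lever.
- gauge: Brass striker gauge, loose: a 70 x 40 x 6 mm plate with an upright wire loop, 40 mm high in all. Origin: centre of its underside. A bystander.
- cover: Black zinc latch cover, loose, 75 x 52 x 17 mm. Origin: centre of its underside. A bystander.
- lock_knob: Chromed lock knob, loose, standing upright on a 26 mm flange, 52 mm high. Origin: centre of its underside. A bystander.
- retainer: Blue plastic seal retainer, loose, a channel 88 x 20 x 12 mm. Origin: centre of its underside. A bystander.

How it is judged:
By the outcome, as a careful person would: the job done as asked, in the order asked, and still so for the second after the job is handed in, with the robot touching nothing.
It also fails if it takes over 51 s, if anything falls off the work surface, if the arm or the gripper's body presses on something with over 40 N, if the wrist force passes 120 N, or if a joint passes its speed limit or range.

### The arm

A 7-joint arm with a two-finger parallel gripper is mounted at the origin on the work surface. World frame = base frame: x ahead of the robot, y to its left, z up, the work surface at z = 0. Lengths are in m, angles in rad, forces in N, time in s.
With the tool pointing down it reaches from about 0.4 to 0.875 m from the base axis. Payload 19.3 kg.
Tool frame: the origin (TCP) lies midway between the tips of the shut fingers; the grasp point (between the pads) lies 19 mm behind it; z points along the fingers, y is the line along which they close (so a half turn about z gives the same grasp; the last joint's range is limited). The gripper opens to 85 mm and grips with 20 to 120 N. Pads are 22 mm wide; open, the fingers measure 114 mm over their backs; the gripper's body (76 mm by 85 mm) begins 54 mm behind the grasp point. The pads swing forward as they close: fully open they stand 13 mm farther back than shut.
Start: joints at [1.24, 0.521, -0.036, 1.599, 0.021, 1.021, -0.113], TCP at [0.161, -0.604, 0.231] pointing down, gripper open.
Joint ranges: [-2.91, 2.91], [-0.3, 2.13], [-1.5, 1.42], [0.17, 2.43], [-1.26, 4.41], [0.16, 1.93], [-2.52, 2.52]. Speed limits (rad/s): [1.89, 1.89, 2.39, 2.39, 3.01, 3.01, 3.01].

### API

Orientations are given as [roll, pitch, yaw] about the fixed x, y, z axes, in that order (R = Rz(yaw) Ry(pitch) Rx(roll)).
In Python, from workcell import * gives the robot as it stands.
- The arm moves only by the shell command python3 -m creep 'ROWS' [FORCE]. ROWS is JSON, a list that holds one entry, the list of rows, each a list of 7 numbers: the closure, from -1 (fully open) to 1 (shut), then the shift along the tool's x, y, z in m, then the turn, a rotation vector about the tool's x, y, z in degrees. A call has 1 to 10 rows; each row shifts and turns the commanded pose from where the row before left it, along the tool's axes as they then stand; what a row does not reach is not made up. A row lasts 1/10 s, in which the tool goes at most 50 mm and 8.59 degrees, less where a joint would pass 70% of its speed; a pose out of reach is approached as far as the arm can. A call is refused whole if a number of a shift passes 0.05 or a number of a turn 8.59, either way. A call with a gripper value outside its range is refused whole. The fingers move at their own pace and stop on an object; FORCE is the grip in N (left out, the last holds). Time passes only in rows, so rows that do not move let the fingers close. It gives the time, the measured TCP pose, the force, the opening and the grip force at its end, in the units of the state.
- observe(): the state, without advancing time (a new reading comes with each control period).
- grab_frame(name): name is "scene" or "top" or "wrist"; returns a dict with "image" (420x560x3 uint8, red, green, blue), "range_z" (420x560 float32, m along the optical axis (not along the pixel's ray), 0 where there is no reading), "fx", "fy", "cx", "cy" (pixels), "R" (3x3) and "t" (3): a world point X has camera coordinates R X + t; the wrist camera has in their place "T_tool_cam" (4x4, takes a point from camera to tool coordinates, whose origin is the TCP and whose axes are the flange's). Camera axes: x right, y down, z forward; pixel columns grow to the right and rows downward; lengths in m; the calibration is good to about 2 mm. The wrist camera is an equidistant fisheye: a pixel r from the principal point sees the ray r / f radians off the axis. A picture is of the moment at which its call begins: read the wrist's pose just before it.
- job_done(): hands the job in; it is judged then, once.
Trained networks look in a picture, given as the dict that the camera call returned (one of the last four; its "shot" number tells which), for a name from the list of things; names that differ only in an ending like _2 or _b are one class to them, and where a whole thing is asked for, a point or a joint stands for the part that bears it (a point fixed in the world has none). Each returns a list of dicts, best first, with "confidence" (0 to 1); they miss things now and then, are a little off and sometimes report something else, mostly with a low value. They report only what shows in the picture. A call takes as long as a camera call.
- find_in(picture, thing): "extent" ([centre column, centre row, width, height] in pixels, round what is visible of it).
- outline_of(picture, thing): "region" (420x560 bool, what is visible of it) and "extent" ([centre column, centre row, width, height] in pixels, round what is visible of it).
- tip_of(picture, thing): "position" ([column, row] in pixels: a listed point, or the origin of a listed thing).
The state is a dict: "clock": time; "qpos": joint angles; "qd": joint speeds; "joint_efforts": joint torques, N m; "position": TCP position; "tool_rot": TCP orientation; "force": force on the tool from outside, world axes, zero at the start; "moment": the same for the moment, N m; "grip_width": finger opening in m; "finger_force": force on a finger pad.
Only numpy, scipy, OpenCV 4.12 (cv2) and the standard library are available. Lean on these libraries where they do the work, as an engineer would, in place of code of your own. Each camera call takes 0.05 s, during which the arm holds its last target. There are 200 camera calls.

## Working session

There is one attempt and no reset: what is moved stays moved. The work goes in short steps, Python scripts to look and compute and a shell command to move; the robot and the scene stay as the last step left them, time stands still between calls to the robot, and variables do not carry over. Pictures are saved under pics/ and viewed, at most 10 in all, crops included, and the job is handed in when it is done.

```bash
mkdir -p pics; ls
cat > h.py <<'E'
from workcell import *
import numpy as np, cv2
def px2w(p,u,v,win=2):
    u,v=int(round(u)),int(round(v)); z=p["range_z"][v-win:v+win+1,u-win:u+win+1]; z=np.median(z[z>0])
    c=np.array([(u-p["cx"])/p["fx"]*z,(v-p["cy"])/p["fy"]*z,z]); return p["R"].T@(c-p["t"])
def cloud(p,m):
    v,u=np.nonzero(m&(p["range_z"]>0)); z=p["range_z"][v,u]
    c=np.stack([(u-p["cx"])/p["fx"]*z,(v-p["cy"])/p["fy"]*z,z],1); return (c-p["t"])@p["R"]
E
python3 - <<'E'
from h import *
np.set_printoptions(precision=4,suppress=True)
s=observe(); print(s)
ims=[]
for n in("top","scene"):
    p=grab_frame(n); ims.append(p["image"])
    for th in("gate","knob","selector"):
        for r in tip_of(p,th)[:2]:
            print(n,th,r["confidence"],r["position"],px2w(p,*r["position"]))
    for th in("knob","selector"):
        for r in outline_of(p,th)[:1]:
            X=cloud(p,r["region"]); print(n,th,r["confidence"],r["extent"],len(X),np.median(X,0),X.min(0),X.max(0))
            if th=="selector":
                T=X[abs(X[:,2]-.1035)<.006]
                if len(T)>20: print("plate minrect",cv2.minAreaRect((T[:,:2]*1000).astype(np.float32)),T.mean(0))
    cv2.imwrite(f"pics/{n}.png",p["image"][:,:,::-1])
E
```

```text
pics
{'clock': 0.0, 'qpos': array([ 1.2398,  0.522 , -0.0364,  1.6   ,  0.0212,  1.0211, -0.1127]), 'qd': array([-0.0005,  0.    ,  0.0013,  0.0006,  0.0009,  0.0003, -0.0002]), 'joint_efforts': array([ -0.0002, -92.7103,   1.9798, -36.9942,   0.0178,   0.008 ,
         0.    ]), 'position': array([ 0.161 , -0.6036,  0.2307]), 'tool_rot': array([-3.1405,  0.0001,  0.2609]), 'force': array([ 0.0366,  0.0562, -0.2758]), 'moment': array([-0.0362,  0.0091,  0.0115]), 'finger_force': 0.0, 'grip_width': 0.08548041383042346}
top gate 0.91 [301.7, 227.2] [ 0.5969 -0.017   0.0611]
top knob 0.74 [360.9, 276.0] [ 0.4962 -0.1514  0.0227]
top knob 0.62 [285.7, 192.9] [0.642  0.0202 0.1821]
top selector 0.75 [297.5, 228.5] [ 0.5942 -0.0082  0.0627]
top knob 0.87 [290.3, 204.7, 26.2, 44.3] 336 [0.6378 0.0127 0.1755] [ 0.6024 -0.0123  0.0648] [0.6605 0.0339 0.1849]
top selector 0.63 [299.1, 226.4, 93.8, 96.9] 5971 [ 0.5927 -0.0139  0.1024] [ 0.4989 -0.1152  0.0122] [0.7085 0.0863 0.1849]
plate minrect ((595.4024658203125, -14.988739013671875), (150.1302947998047, 160.86155700683594), 76.76976776123047) [ 0.5892 -0.0166  0.1028]
scene gate 0.63 [251.0, 220.2] [ 0.5713 -0.0022  0.0614]
scene gate 0.3 [340.9, 230.5] [0.6792 0.1159 0.032 ]
scene knob 0.84 [288.1, 211.8] [0.6516 0.0078 0.1801]
scene selector 0.62 [257.9, 242.6] [ 0.6298 -0.0335  0.1021]
scene selector 0.23 [256.7, 240.4] [ 0.6248 -0.0314  0.1024]
scene knob 0.98 [283.9, 216.8, 33.1, 33.0] 580 [0.6477 0.0074 0.1742] [ 0.5911 -0.005   0.0143] [0.6638 0.101  0.1846]
scene selector 0.9 [257.8, 238.9, 122.6, 137.9] 10673 [ 0.616  -0.0266  0.1022] [ 0.4536 -0.1177  0.0122] [0.6911 0.1155 0.1846]
plate minrect ((595.0324096679688, -15.659584045410156), (150.2904510498047, 161.95750427246094), 76.63008117675781) [ 0.599  -0.0234  0.1028]
```

View pictures.

View pics/top.png

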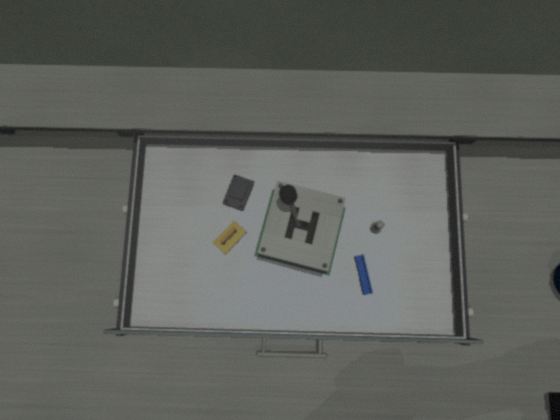

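View pics/scene.png

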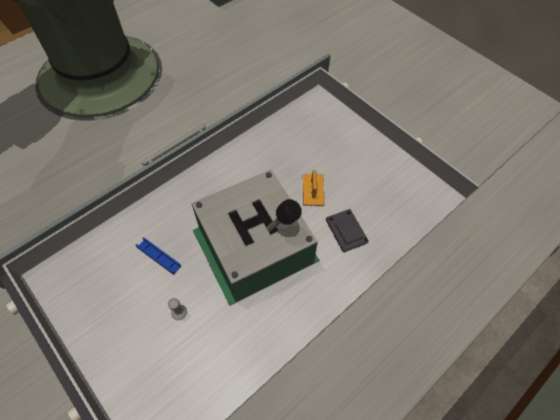

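Run:
```python
import numpy as np
np.set_printoptions(precision=4,suppress=True)
yaw=-.231; c,s=np.cos(yaw),np.sin(yaw); R=np.array([[c,-s],[s,c]]); g=np.array([.595,-.0155])
for k in ([.642,.0202],[.6477,.0074],[.6378,.0127]): print("knob in sel",R.T@(np.array(k)-g))
for a,f in((-.33,0),(-.32,.3),(0,0),(.33,0),(.33,.36)):
    k=np.array([.14*np.sin(f),-.14*np.cos(f)*np.sin(a)]); print(a,f,k,R@k+g,.036+.14*np.cos(f)*np.cos(a))
```

```text
knob in sel [0.0376 0.0455]
knob in sel [0.0461 0.0344]
knob in sel [0.0352 0.0373]
-0.33 0 [0.     0.0454] [0.6054 0.0287] 0.16844592809397418
-0.32 0.3 [0.0414 0.0421] [0.6449 0.016 ] 0.1629574924330378
0 0 [ 0. -0.] [ 0.595  -0.0155] 0.17600000000000002
0.33 0 [ 0.     -0.0454] [ 0.5846 -0.0597] 0.16844592809397418
0.33 0.36 [ 0.0493 -0.0425] [ 0.6333 -0.0681] 0.1599557234122266
```

The top view shows the H gate centred at about (302,227), with the knob at (288,195) at the left front slot. The scene view agrees, with the knob at (288,212). That puts fore at about +0.3, selector yaw at −0.231 and the gate at (0.595, −0.0155). I'll shut the fingers, turn so that tool x is selector left and tool y is forward, and go in front of the knob.

```bash
python3 -m creep '[[[1,0,0,-0.004,0,0,-7.75],[1,0,0,-0.004,0,0,-7.75],[1,0,0,-0.004,0,0,-7.75],[1,0,0,-0.004,0,0,-7.75],[1,0,0,-0.004,0,0,-7.75],[1,0,0,-0.004,0,0,-7.75],[1,0,0,-0.004,0,0,-7.75],[1,0,0,-0.004,0,0,-7.75],[1,0,0,0,0,0,0]]]' 30 && python3 -m creep '[[[1,0.018,0.010,0,0,0,0],[1,0.036,0.020,0,0,0,0],[1,0.036,0.020,0,0,0,0],[1,0.036,0.020,0,0,0,0],[1,0.036,0.020,0,0,0,0],[1,0.036,0.020,0,0,0,0],[1,0.036,0.020,0,0,0,0],[1,0.036,0.020,0,0,0,0],[1,0.036,0.020,0,0,0,0],[1,0.018,0.010,0,0,0,0]]]'
```

```text
clock: 1.5
position: [0.161, -0.6041, 0.2637]
tool_rot: [3.141, 0.001, 1.345]
force: [-0.2, 0.2, -0.6]
grip_width: 0.0002
finger_force: 0.0
clock: 2.5
position: [0.4119, -0.3259, 0.2634]
tool_rot: [3.141, -0.001, 1.341]
force: [-0.3, -0.8, 0.4]
grip_width: 0.0003
finger_force: 0.0
```

```bash
python3 -m creep '[[[1,0.039,0.022,0,0,0,0],[1,0.039,0.022,0,0,0,0],[1,0.039,0.022,0,0,0,0],[1,0.039,0.022,0,0,0,0],[1,0.039,0.022,0,0,0,0],[1,0.039,0.022,0,0,0,0],[1,0.039,0.022,0,0,0,0],[1,0.039,0.022,0,0,0,0],[1,0.039,0.022,0,0,0,0],[1,0,0,0,0,0,0]]]'
cat >> h.py <<'E'
yaw=-.231; _c,_s=np.cos(yaw),np.sin(yaw); RS=np.array([[_c,-_s],[_s,_c]]); G=np.array([.595,-.0155])
def sel(x): return RS.T@(np.asarray(x)[...,:2]-G)
def look(tag,save=False):
    np.set_printoptions(precision=4,suppress=True)
    s=observe(); print(tag,s["clock"],"tcp sel",sel(s["position"]),s["position"],s["force"])
    for n in("scene","top"):
        p=grab_frame(n)
        for r in outline_of(p,"knob")[:2]:
            if r["confidence"]<.5: continue
            X=cloud(p,r["region"]); T=X[(X[:,2]>.14)&(X[:,2]<.2)]
            if len(T)<20: continue
            t=T[T[:,2]>T[:,2].max()-.006]; t2=(t[:,:2]-G)@RS
            print(n,r["confidence"],"top-cap mean sel",t2.mean(0),"ztop",T[:,2].max(),"range sel",((T[:,:2]-G)@RS).min(0),((T[:,:2]-G)@RS).max(0))
        if save: cv2.imwrite(f"pics/{tag}_{n}.png",p["image"][:,:,::-1])
E
python3 -c "
from h import *
look('a',True)"
```

```text
clock: 3.5
position: [0.6839, -0.0252, 0.2621]
tool_rot: [-3.141, -0.003, 1.345]
force: [-1.5, 0.0, -0.9]
grip_width: -0.0002
finger_force: 0.0
a 3.5 tcp sel [0.0887 0.0109] [ 0.6839 -0.0252  0.2621] [-1.5107  0.0422 -0.9256]
scene 0.72 top-cap mean sel [0.056  0.0366] ztop 0.17640047397584271 range sel [0.0342 0.0229] [0.0606 0.0459]
top 0.61 top-cap mean sel [0.0401 0.041 ] ztop 0.18628569545475052 range sel [0.0227 0.0237] [0.0564 0.06  ]
```

View pics/a_scene.png

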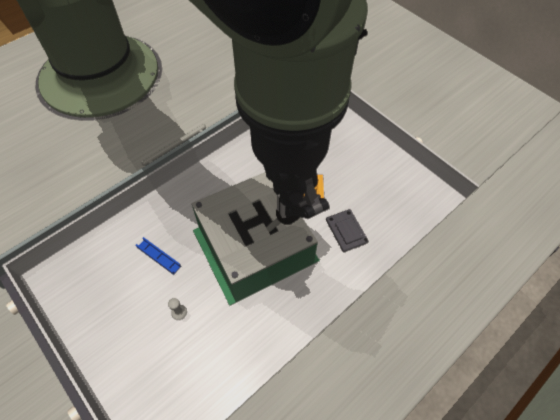

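The arm hangs above the front of the knob at about (290,210) and the parts are undisturbed. Next I'll move forward and left of there, then go down in front of the knob.

```bash
python3 -m creep '[[[1,0.015,0.014,0,0,0,0],[1,0.015,0.014,0,0,0,0],[1,0,0,0,0,0,0],[1,0,0,0.025,0,0,0],[1,0,0,0.025,0,0,0],[1,0,0,0.025,0,0,0],[1,0,0,0.025,0,0,0],[1,0,0,0.010,0,0,0],[1,0,0,0,0,0,0]]]'
python3 -c "
from h import *
look('b')
s=observe();w=grab_frame('wrist');cv2.imwrite('pics/b_w.png',w['image'][:,:,::-1])"
```

```text
clock: 4.6
position: [0.7151, -0.01, 0.1525]
tool_rot: [-3.14, 0.001, 1.341]
force: [0.8, -0.4, 1.0]
grip_width: 0.0
finger_force: 0.0
b 4.6 tcp sel [0.1156 0.0328] [ 0.7151 -0.01    0.1525] [ 0.767  -0.3567  1.0455]
scene 0.72 top-cap mean sel [0.0399 0.0306] ztop 0.18152490431611862 range sel [0.026  0.0228] [0.0532 0.0344]
top 0.72 top-cap mean sel [0.0401 0.0419] ztop 0.1842609152003284 range sel [0.0229 0.0237] [0.0561 0.0604]
```

View pics/b_w.png

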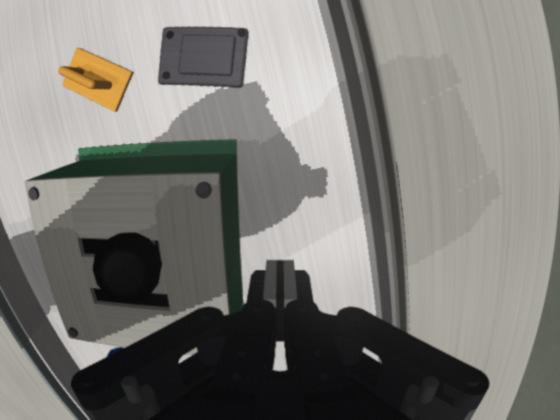

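The wrist view shows the knob at (127,265), level with the shut fingertips at (280,265). The linkage is wide farther up, so I'll raise the tips slightly, then push back.

```bash
python3 -m creep '[[[1,0.006,-0.02,-0.005,0,0,0],[1,0,-0.015,0,0,0,0],[1,0,-0.010,0,0,0,0],[1,0,-0.008,0,0,0,0],[1,0,-0.008,0,0,0,0],[1,0,-0.008,0,0,0,0],[1,0,-0.006,0,0,0,0],[1,0,0,0,0,0,0]]]'
python3 -c "
from h import *
look('c')"
```

```text
clock: 5.65
position: [0.6436, 0.0141, 0.1583]
tool_rot: [-3.141, 0.0, 1.343]
force: [1.8, -0.2, -1.0]
grip_width: 0.0001
finger_force: 0.2
c 5.65 tcp sel [0.0405 0.0399] [0.6436 0.0141 0.1583] [ 1.7887 -0.239  -0.9612]
scene 0.8 top-cap mean sel [0.0108 0.0315] ztop 0.18659465391995608 range sel [-0.0009  0.0246] [0.024  0.0343]
```

```bash
python3 -m creep '[[[1,0,-0.006,0,0,0,0],[1,0,-0.004,0,0,0,0],[1,0,0,0,0,0,0]]]'
python3 -c "
from h import *
look('d')
s=observe();w=grab_frame('wrist');cv2.imwrite('pics/d_w.png',w['image'][:,:,::-1])"
```

```text
clock: 6.15
position: [0.634, 0.0164, 0.1584]
tool_rot: [-3.141, 0.0, 1.343]
force: [0.4, -0.8, -1.0]
grip_width: -0.0
finger_force: 0.3
d 6.15 tcp sel [0.0306 0.04  ] [0.634  0.0164 0.1584] [ 0.4038 -0.8213 -1.0294]
scene 0.64 top-cap mean sel [0.0019 0.0306] ztop 0.18599221473864178 range sel [-0.0056  0.0244] [0.015  0.0345]
```

View pics/d_w.png

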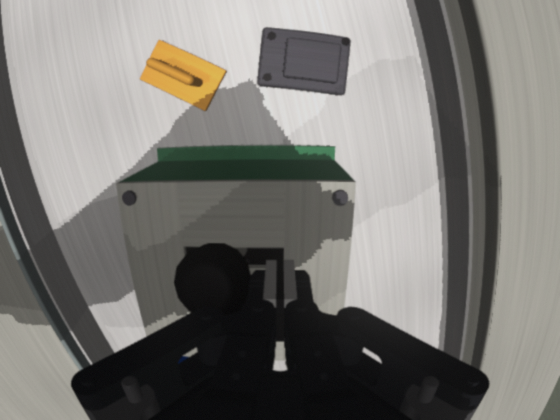

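The wrist view shows the knob at (212,278), about at the crossway (x ≈ 0). Next I'll go round to its left side.

```bash
python3 -m creep '[[[1,0,0.02,0,0,0,0],[1,0.02,0.002,0,0,0,0],[1,0.02,0,0,0,0,0],[1,0.02,0,0,0,0,0],[1,0,-0.02,0,0,0,0],[1,0,-0.02,0,0,0,0],[1,0,-0.013,0,0,0,0],[1,0,0,0,0,0,0]]]'
python3 -c "
from h import *
look('e')
s=observe();w=grab_frame('wrist');cv2.imwrite('pics/e_w.png',w['image'][:,:,::-1])"
```

```text
clock: 7.2
position: [0.6168, 0.0822, 0.1585]
tool_rot: [-3.141, 0.0, 1.344]
force: [0.9, -0.5, -0.6]
grip_width: -0.0
finger_force: 0.0
e 7.2 tcp sel [-0.0011  0.1001] [0.6168 0.0822 0.1585] [ 0.9095 -0.5137 -0.6019]
scene 0.91 top-cap mean sel [0.0021 0.0424] ztop 0.1895873380293586 range sel [-0.012   0.0246] [0.0185 0.0583]
```

View pics/e_w.png

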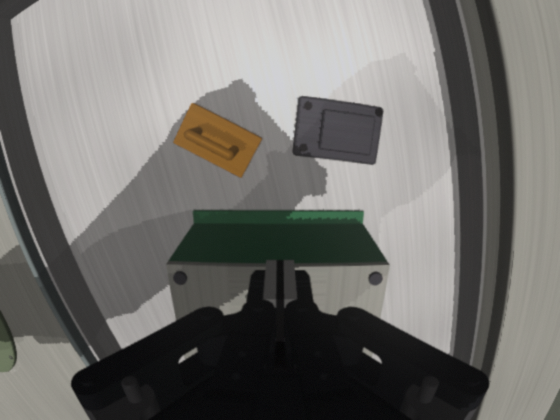

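The fingers are left of the knob, centred on the box: its plate spans columns 170–387 and the tips are at 280. Now I'll push right.

```bash
python3 -m creep '[[[1,-0.015,0,0,0,0,0],[1,-0.01,0,0,0,0,0],[1,-0.01,0,0,0,0,0],[1,-0.01,0,0,0,0,0],[1,-0.01,0,0,0,0,0],[1,-0.01,0,0,0,0,0],[1,-0.01,0,0,0,0,0],[1,-0.01,0,0,0,0,0],[1,0,0,0,0,0,0]]]'
python3 -c "
from h import *
look('f')"
```

```text
clock: 8.35
position: [0.5983, -0.0031, 0.1582]
tool_rot: [-3.141, 0.001, 1.341]
force: [0.4, 0.0, 0.5]
grip_width: -0.0001
finger_force: 0.0
f 8.35 tcp sel [0.0004 0.0128] [ 0.5983 -0.0031  0.1582] [0.3605 0.0009 0.5313]
scene 0.59 top-cap mean sel [ 0.0022 -0.0188] ztop 0.1951447772737081 range sel [-0.0135 -0.0351] [ 0.0186 -0.0022]
```

```bash
python3 -m creep '[[[1,-0.008,0,0,0,0,0],[1,-0.008,0,0,0,0,0],[1,-0.006,0,0,0,0,0],[1,-0.004,0,0,0,0,0],[1,0,0,0,0,0,0]]]'
python3 -c "
from h import *
look('g')"
```

```text
clock: 9.05
position: [0.5927, -0.0274, 0.1583]
tool_rot: [3.142, 0.0, 1.342]
force: [0.8, -0.1, -0.6]
grip_width: -0.0001
finger_force: 0.0
g 9.05 tcp sel [ 0.0004 -0.0121] [ 0.5927 -0.0274  0.1583] [ 0.7923 -0.1361 -0.6026]
scene 0.72 top-cap mean sel [ 0.0029 -0.0449] ztop 0.18963453048334852 range sel [-0.0111 -0.0629] [ 0.0186 -0.0266]
```

```bash
python3 -m creep '[[[1,-0.003,0,0,0,0,0],[1,-0.002,0,0,0,0,0]]]'; python3 -m creep '[[[1,-0.002,0,0,0,0,0],[1,0,0,0,0,0,0]]]'
```

```text
clock: 9.45
position: [0.5917, -0.0311, 0.1583]
tool_rot: [3.142, -0.0, 1.343]
force: [0.4, 4.2, -1.2]
grip_width: -0.0003
finger_force: 1.7
clock: 9.65
position: [0.5913, -0.0327, 0.1583]
tool_rot: [3.141, -0.001, 1.343]
force: [0.8, 5.3, -1.4]
grip_width: -0.0002
finger_force: 2.6
```

```bash
python3 -m creep '[[[1,-0.002,0,0,0,0,0],[1,0,0,0,0,0,0]]]'; python3 -c "
from h import *
look('h')"
```

```text
clock: 9.85
position: [0.5909, -0.0342, 0.1583]
tool_rot: [3.141, -0.002, 1.344]
force: [1.6, 7.3, -0.4]
grip_width: -0.0003
finger_force: 3.5
h 9.85 tcp sel [ 0.0003 -0.0192] [ 0.5909 -0.0342  0.1583] [ 1.6464  7.2995 -0.4103]
scene 0.55 top-cap mean sel [ 0.002  -0.0485] ztop 0.18841514447909394 range sel [-0.0133 -0.0667] [ 0.0186 -0.0302]
```

The knob is at the right stop, with the top cap at y ≈ −0.049 and fore ≈ 0. Next I'll go round behind it.

```bash
python3 -m creep '[[[1,0.015,0,0,0,0,0],[1,0.015,0,0,0,0,0],[1,0,-0.025,0,0,0,0],[1,0,-0.025,0,0,0,0],[1,0,-0.015,0.003,0,0,0],[1,-0.025,0,0.003,0,0,0],[1,-0.025,0,0,0,0,0],[1,-0.006,0,0,0,0,0],[1,0,0,0,0,0,0]]]'; python3 -c "
from h import *
look('i',True)
s=observe();w=grab_frame('wrist');cv2.imwrite('pics/i_w.png',w['image'][:,:,::-1])"
```

```text
clock: 10.95
position: [0.5217, -0.046, 0.1524]
tool_rot: [3.142, 0.0, 1.342]
force: [0.1, 0.7, -0.1]
grip_width: 0.0001
finger_force: 0.0
i 10.95 tcp sel [-0.0644 -0.0465] [ 0.5217 -0.046   0.1524] [ 0.0996  0.73   -0.1284]
scene 0.93 top-cap mean sel [ 0.0025 -0.0464] ztop 0.1886462199682371 range sel [-0.0136 -0.0647] [ 0.0189 -0.0278]
```

View pics/i_w.png

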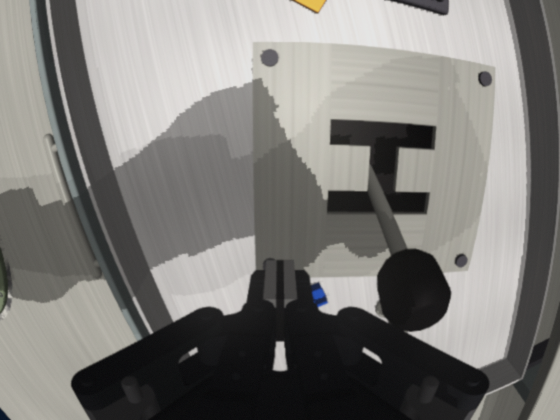

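The stem sits at the crossway's right end, in the right slot (rows 190–213), with the knob at (413,290) straight ahead of the tips. Now I'll push forward.

```bash
python3 -m creep '[[[1,-0.002,0.018,0,0,0,0],[1,0,0.01,0,0,0,0],[1,0,0.01,0,0,0,0],[1,0,0.01,0,0,0,0],[1,0,0.01,0,0,0,0],[1,0,0.01,0,0,0,0],[1,0,0.008,0,0,0,0],[1,0,0,0,0,0,0]]]'; python3 -c "
from h import *
look('j')"
```

```text
clock: 12.0
position: [0.596, -0.0652, 0.1522]
tool_rot: [3.141, -0.0, 1.342]
force: [-0.7, 0.9, -0.4]
grip_width: 0.0001
finger_force: 0.0
j 12.0 tcp sel [ 0.0124 -0.0482] [ 0.596  -0.0652  0.1522] [-0.6974  0.8723 -0.3763]
scene 0.88 top-cap mean sel [ 0.0491 -0.0434] ztop 0.18221905082187456 range sel [ 0.0357 -0.0621] [ 0.0645 -0.026 ]
```

```bash
python3 -m creep '[[[1,0,0.004,0,0,0,0],[1,0,0.003,0,0,0,0],[1,0,0,0,0,0,0]]]'; python3 -m creep '[[[1,0,0.002,0,0,0,0],[1,0,0,0,0,0,0]]]';python3 -m creep '[[[1,0,0.002,0,0,0,0],[1,0,0,0,0,0,0]]]'; python3 -c "
from h import *
look('k')"
```

```text
clock: 12.5
position: [0.6023, -0.0666, 0.1523]
tool_rot: [3.141, -0.0, 1.343]
force: [-0.8, -0.2, 0.7]
grip_width: 0.0
finger_force: 0.4
clock: 12.7
position: [0.6038, -0.067, 0.1522]
tool_rot: [-3.141, 0.0, 1.343]
force: [-3.3, 0.4, 0.3]
grip_width: -0.0
finger_force: 1.3
clock: 12.9
position: [0.6055, -0.0674, 0.152]
tool_rot: [-3.141, 0.0, 1.343]
force: [-5.1, 1.0, -0.5]
grip_width: 0.0003
finger_force: 2.3
k 12.9 tcp sel [ 0.0221 -0.0481] [ 0.6055 -0.0674  0.152 ] [-5.1357  1.0021 -0.52  ]
scene 0.9 top-cap mean sel [ 0.0583 -0.0435] ztop 0.1788922756105772 range sel [ 0.0476 -0.0613] [ 0.0703 -0.0251]
```

```bash
python3 -m creep '[[[1,0,0.003,0,0,0,0],[1,0,0.003,0,0,0,0],[1,0,0,0,0,0,0]]]'; python3 -c "
from h import *
look('l')"
```

```text
clock: 13.4
position: [0.6106, -0.0686, 0.1517]
tool_rot: [-3.139, 0.0, 1.343]
force: [-10.7, 1.4, 1.5]
grip_width: -0.0003
finger_force: 5.1
l 13.4 tcp sel [ 0.0273 -0.0482] [ 0.6106 -0.0686  0.1517] [-10.6587   1.4341   1.5347]
scene 0.67 top-cap mean sel [ 0.0621 -0.0432] ztop 0.17767412955592496 range sel [ 0.049  -0.0608] [ 0.0725 -0.0252]
```

```bash
python3 -m creep '[[[1,0,-0.02,0,0,0,0],[1,0,-0.03,0,0,0,0],[1,0,-0.03,0,0,0,0],[1,0,-0.02,-0.03,0,0,0],[1,0,0,-0.04,0,0,0],[1,0,0,-0.03,0,0,0],[1,0,0,0,0,0,0],[1,0,0,0,0,0,0]]]'; python3 -c "
from h import *
look('m',True)"
```

```text
clock: 14.4
position: [0.5148, -0.0465, 0.2529]
tool_rot: [3.139, -0.0, 1.342]
force: [-0.6, -1.1, -0.8]
grip_width: -0.0
finger_force: 0.0
m 14.4 tcp sel [-0.071  -0.0485] [ 0.5148 -0.0465  0.2529] [-0.5695 -1.1135 -0.7998]
scene 0.69 top-cap mean sel [ 0.0505 -0.0432] ztop 0.1810451244018294 range sel [ 0.0365 -0.0614] [ 0.0695 -0.0252]
```

View pics/m_scene.png

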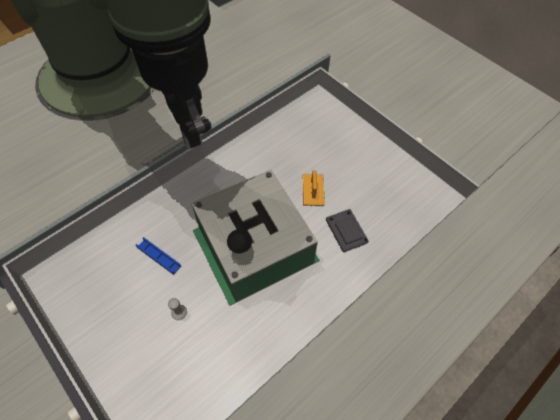

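The lever stands in the right front slot, with the knob at (239,241) and the parts undisturbed. I'll fit the barrel model to the depth points to check it stayed fully home after release.

```bash
cat > fit.py <<'E'
from h import *
from scipy.optimize import least_squares
def frame(f,a):
    n=np.array([np.sin(f),-np.cos(f)*np.sin(a),np.cos(f)*np.cos(a)]); return n
def sd(P,f,a,o):
    n=frame(f,a); d=P-np.array([o[0],o[1],.036+o[2]]); h=d@n-.14; r=np.linalg.norm(d-(d@n)[:,None]*n,axis=1)
    qr,qh=r-.0175,abs(h)-.018
    return np.hypot(np.maximum(qr,0),np.maximum(qh,0))+np.minimum(np.maximum(qr,qh),0)
def run():
    for n in("scene","top"):
        p=grab_frame(n); rs=outline_of(p,"knob")
        for r in rs[:2]:
            m=cv2.erode(r["region"].astype(np.uint8),np.ones((3,3)))>0
            X=cloud(p,m); X=X[(X[:,2]>.135)&(X[:,2]<.2)]
            if len(X)<40: continue
            P=np.c_[(X[:,:2]-G)@RS,X[:,2]]
            q=least_squares(lambda v:sd(P,v[0],v[1],(0,0,0)),[.3,.3],loss="soft_l1",f_scale=.002)
            print(n,r["confidence"],len(P),"fore,across",q.x.round(3),"rms mm",1e3*np.sqrt((q.fun**2).mean()))
run()
E
python3 fit.py
```

```text
scene 0.92 404 fore,across [0.345 0.347] rms mm 1.6893161305766142
```

The fit gives fore ≈ 0.345, within the calibration error of the stop. To be safe I'll push once more, release slowly and recheck.

```bash
python3 -m creep '[[[1,0,0,0.035,0,0,0],[1,0,0,0.035,0,0,0],[1,0,0.02,0.030,0,0,0],[1,0,0.03,0,0,0,0],[1,0,0.02,0,0,0,0],[1,0,0.008,0,0,0,0],[1,0,0.004,0,0,0,0],[1,0,0,0,0,0,0]]]'; python3 fit.py;  python3 -m creep '[[[1,0,0.004,0,0,0,0],[1,0,0,0,0,0,0]]]';python3 -m creep '[[[1,0,0.003,0,0,0,0],[1,0,0,0,0,0,0]]]'; python3 -m creep '[[[1,0,0.003,0,0,0,0],[1,0,0,0,0,0,0]]]'; python3 fit.py;  python3 -m creep '[[[1,0,-0.002,0,0,0,0],[1,0,-0.002,0,0,0,0],[1,0,-0.002,0,0,0,0],[1,0,-0.002,0,0,0,0],[1,0,-0.002,0,0,0,0],[1,0,-0.002,0,0,0,0],[1,0,-0.002,0,0,0,0],[1,0,0,0,0,0,0]]]'; python3 fit.py
```

```text
clock: 15.6
position: [0.5938, -0.0646, 0.1522]
tool_rot: [-3.141, -0.0, 1.343]
force: [-0.3, -0.3, 0.1]
grip_width: 0.0001
finger_force: 0.0
scene 0.91 353 fore,across [0.338 0.348] rms mm 1.4823708720427826
clock: 16.0
position: [0.5984, -0.0658, 0.1525]
tool_rot: [3.141, -0.0, 1.343]
force: [0.3, 0.1, -0.5]
grip_width: 0.0004
finger_force: 0.0
clock: 16.2
position: [0.6013, -0.0664, 0.1523]
tool_rot: [3.141, -0.0, 1.343]
force: [-0.5, 0.8, 0.4]
grip_width: 0.0001
finger_force: 0.0
clock: 16.4
position: [0.6038, -0.067, 0.1521]
tool_rot: [-3.141, 0.0, 1.343]
force: [-1.6, -0.0, 0.4]
grip_width: -0.0
finger_force: 1.3
scene 0.82 270 fore,across [0.34  0.331] rms mm 1.4418374199134156
scene 0.31 348 fore,across [0.348 0.33 ] rms mm 1.5847238620912891
clock: 17.4
position: [0.5901, -0.0638, 0.1523]
tool_rot: [-3.142, 0.0, 1.343]
force: [1.1, 0.1, 0.2]
grip_width: -0.0002
finger_force: 0.0
scene 0.84 388 fore,across [0.352 0.346] rms mm 1.5750250432901685
```

Contact force appears again only at the same tip position (x ≈ 0.602–0.604), so the lever stayed at its stop. I'll retreat and hand in.

```bash
python3 -m creep '[[[1,0,-0.03,0,0,0,0],[1,0,-0.03,0,0,0,0],[1,0,-0.02,-0.03,0,0,0],[1,0,0,-0.04,0,0,0],[1,0,0,-0.03,0,0,0],[1,0,0,0,0,0,0],[1,0,0,0,0,0,0]]]'; python3 fit.py; python3 -c "
from h import *
print(job_done())"
```

```text
clock: 18.3
position: [0.5125, -0.0459, 0.2527]
tool_rot: [3.14, 0.0, 1.343]
force: [-0.4, 0.0, -0.2]
grip_width: 0.0001
finger_force: 0.0
scene 0.7 384 fore,across [0.355 0.352] rms mm 1.6382488337941437
the job is handed in; nothing more can be done
None
```

I pushed the lever with shut fingertips back to the crossway, across to the right and forward to its stop in the right front slot (last fit fore ≈ 0.355), and handed the job in at about 18 s with the arm clear and the loose parts showing no sign of having moved.

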